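# Clear the sorting board and hold up the pan of rock chips

## Task

Take the blue scraper block and push all four rock chips along the white sorting board, off its open end and into the steel pan, using the scraper and not your fingers, then stand the scraper down again on the board or the bench. Lift the pan by the black grip of its handle without tipping it, and finish while still holding it level and still in the air, its underside about 15 cm above the bench with all four chips in it, ready for a colleague to take; do not let go. Leave the other things on the bench where they are.

Things in the scene. Friction and masses are not known exactly. Their poses are not given: they have to be found in the camera images.
- board: fixed sorting board, cream housing with a white top plate: 166 mm along x, 200 mm along y, plate 42 mm above the bench. Origin: centre of its underside, at bench height; z up; yaw within 0.3 rad. Rails 8 mm thick rise 10 mm above the plate along both x sides and the +y end (y 92 to 100 mm); channel between them 150 mm wide. The -y end is open: chips pushed towards -y drop off it
- board_edge (a point): middle of the board's open -y edge, at the height of the white plate (42 mm up, 100 mm from the board's centre); the pan stands below it, outside
- pan: loose rectangular steel pan on the bench against the board's open end (gap 3 to 6 mm), chips fall into it: 176 mm along x, 130 mm along y, 28 mm high, walls 3 mm; x and y nearly along the board's. Origin: centre of its underside; z up. About 0.35 kg. A fixed wire bail, 8 mm round, rises from the middle of both short sides to a black grip over the centre
- pan_grip (a point): centre of the pan's black plastic grip, 85 mm above the pan's underside, over the pan's centre: a bar 90 mm long along the pan's x, 14 mm wide along its y (pinch it this way), 16 mm tall
- scraper: loose blue scraper block standing on its black rubber sole on the bench, left or right of the board, yaw within 0.5 rad: foot 130 mm along x, 40 mm along y, 18 mm high; on it an upright ridge, 100 mm along x, 20 mm along y, up to 58 mm above the sole. Origin: centre of the sole; z up. Either long face (+y or -y) can push. About 0.16 kg
- scraper_grip (a point): centre of the scraper's ridge, 45 mm above the sole: pinch the ridge here across its 20 mm (along the scraper's y); the foot's top is 27 mm below this point
- chip1: loose angular rock chip, red-brown, 26 x 18 mm, 11 mm high, about 13 g, lying on the board's white plate, at least 50 mm clear of the rail at the +y end. Origin at the centre of its underside as it lies at the start
- chip2: loose angular rock chip, dark grey, 22 x 20 mm, 12 mm high, about 13 g, lying on the board's white plate, at least 50 mm clear of the rail at the +y end. Origin at the centre of its underside as it lies at the start
- chip3: loose angular rock chip, ochre, 24 x 17 mm, 12 mm high, about 13 g, lying on the board's white plate, at least 50 mm clear of the rail at the +y end. Origin at the centre of its underside as it lies at the start
- chip4: loose angular rock chip, dark green, 21 x 19 mm, 11 mm high, about 13 g, lying on the board's white plate, at least 50 mm clear of the rail at the +y end. Origin at the centre of its underside as it lies at the start
- dish: bystander, leave it: round clear petri dish with its lid on, 94 mm across, 18 mm high, underside centre
- cup_a: bystander, leave it: white plastic cup, 72 mm across the rim, 85 mm high, underside centre
- cup_b: bystander, leave it: white plastic cup like the other, underside centre
- jar: bystander, leave it: small specimen jar, 42 mm across, 62 mm high, underside centre; on the robot's side of the board
- forceps: bystander, leave it: steel forceps lying flat, about 125 mm long, 8 mm high, origin near the middle; beside the board's far rail
- hammer: bystander, leave it: small hammer lying at the right, handle towards the table's right side, origin at its underside
- loupe: bystander, leave it: hand lens lying flat, black ring 54 mm across with a 65 mm handle, 8 mm high, origin under the lens
Things that resemble listed ones, but are neither listed nor needed, are in the scene too. What is shaped like the pan but red or yellow is not meant.

How it is judged:
By the outcome, as a careful person would: the job done as asked, in the order asked, and still so for the second after the job is handed in, while the arm keeps its last pose, push and grip.
It also fails if it takes over 64 s, if anything falls off the work surface, if the arm or the gripper's body presses on something with over 40 N, if the wrist force passes 120 N, or if a joint passes its speed limit or range.

## Robot

A 7-joint arm with a two-finger parallel gripper is mounted at the origin on the work surface. World frame = base frame: x ahead of the robot, y to its left, z up, the work surface at z = 0. Lengths are in m, angles in rad, forces in N, time in s.
With the tool pointing down it reaches from about 0.4 to 0.85 m from the base axis. Payload 4.5 kg.
Tool frame: the origin (TCP) lies at the very end of the fingers, on their centre line; the grasp point (between the pads) lies 19 mm behind it (r.grip_point_offset is the distance from the TCP to the grasp point, in m); y points along the fingers, x is the direction in which the jaws open and shut, and the axes are right-handed (so a half turn about y gives the same grasp; the last joint's range is limited). The gripper opens to 88 mm and grips with 3 to 60 N. Pads are 18 mm wide; open, the fingers measure 123 mm over their backs; the gripper's body (75 mm by 187 mm) begins 45 mm behind the grasp point.
Start: joints at [-1.259, 0.689, -0.195, 1.565, 0.157, 0.902, -0.215], TCP at [0.171, 0.601, 0.239] pointing down, gripper open.
Joint ranges: [-3.01, 3.01], [-0.46, 2.08], [-1.47, 1.51], [0.13, 2.56], [-1, 4.14], [0.04, 2.09], [-2.66, 2.66]. Speed limits (rad/s): [2.57, 2.57, 3.14, 3.14, 3.14, 3.14, 3.14].

## Interface

Orientations are given as a unit quaternion [x, y, z, w].
In Python, from plant import get_state, snapshot, camera_params, job, r gives the robot as it stands.
- The arm moves only by the tool carry_out, never from a script. Its arguments are lists of equal length, an entry for each row: "offset": the shift along the world's x, y, z in m, a list of three; "twist": the turn about the world's z in degrees. In form: {"offset": [[tx, ty, tz], ...], "twist": [twist, ...]}. A call has 1 to 8 rows; each row shifts and turns the commanded pose from where the row before left it; what a row does not reach is not made up. A row lasts 1/8 s, in which the tool goes at most 62.5 mm and 10.7 degrees, less where a joint would pass 70% of its speed; a pose out of reach is approached as far as the arm can. A call with a gripper value outside its range is refused whole. "grip" is the finger opening in m, from 0 to 0.0881, set as the call begins (left out, the last holds). The fingers move at their own pace and stop on an object; "newtons" is the grip in N (left out, the last holds). Time passes only in rows, so rows that do not move let the fingers close. It gives the time, the measured TCP pose, the force and the opening at its end, in the units of the state.
- get_state(): the state, without advancing time (a new reading comes with each control period).
- snapshot(name): name is "side" or "top"; returns the picture (400x640x3 uint8, red, green, blue); there is no depth.
- camera_params(name): a dict with "camera_matrix" (3x3 intrinsics, pixels), "dist_coeffs" ([k1, k2, p1, p2, k3] as OpenCV has them; the pictures are not rectified), "eye" and "orientation" of the camera in the world. Camera axes: x right, y up, looking along -z (the intrinsics and any distortion apply to the point x, -y, -z); pixel columns grow to the right and rows downward; lengths in m; the calibration is good to about 2 mm. A picture is of the moment at which its call begins. camera_params takes no time and is no camera call.
- job.finish_job(): hands the job in, once; it reports no verdict.
The state is a dict: "clock": time; "q": joint angles; "qd": joint speeds; "joint_torque": joint torques, N m; "tool_pos": TCP position; "eef_rot": TCP orientation; "contact_force": force on the tool from outside, world axes, zero at the start; "moment": the same for the moment, N m; "opening": opening from 0.0 (shut) to 1.0 (fully open).
Only numpy, scipy, OpenCV 4.12 (cv2) and the standard library are available. Lean on these libraries where they do the work, as an engineer would, in place of code of your own. Each camera call takes 0.05 s, during which the arm holds its last target. There are 200 camera calls.

## Working session

There is one attempt and no reset: what is moved stays moved. The work goes in short steps, Python scripts to look and compute and a tool call to move; the robot and the scene stay as the last step left them, time stands still between calls to the robot, and variables do not carry over. Pictures are saved under pics/ and viewed, about 8 in all and at most 12, crops included, and the job is handed in when it is done.

Besides the shell and the picture viewer there is one more tool, called after ">>>" as a command line: name --pt "numbers of a row" for each row, then --argument value for the rest. carry_out: Moves the arm, as the interface text tells. Its arguments: {"type":"object","properties":{"offset":{"type":"array"},"twist":{"type":"array"},"grip":{"type":"number"},"newtons":{"type":"number"}},"required":["offset","twist"]}

```bash
mkdir -p pics; cat > h.py <<'E'
import numpy as np, cv2
from plant import get_state, snapshot, camera_params, job, r
from scipy.spatial.transform import Rotation as R
def snap(n,f,box=None,scale=1):
    im=snapshot(n)[:,:,::-1].copy(); cv2.imwrite('pics/full_'+f,im)
    if box: im=im[box[1]:box[3],box[0]:box[2]]
    if scale!=1: im=cv2.resize(im,None,fx=scale,fy=scale,interpolation=cv2.INTER_CUBIC)
    cv2.imwrite('pics/'+f,im)
def cam(n):
    p=camera_params(n); o=np.array(p['orientation'])
    Rm=R.from_quat(o).as_matrix() if o.size==4 else o
    return np.array(p['camera_matrix']),np.array(p['dist_coeffs']),np.array(p['eye']),Rm
def px2w(n,uv,z):
    K,d,e,Rm=cam(n); u=cv2.undistortPoints(np.array(uv,float).reshape(-1,1,2),K,d)[:,0]
    v=np.c_[u[:,0],-u[:,1],-np.ones(len(u))]@Rm.T
    z=np.broadcast_to(z,len(u)); return e+v*((z-e[2])/v[:,2])[:,None]
def w2px(n,P):
    K,d,e,Rm=cam(n); c=(np.array(P,float).reshape(-1,3)-e)@Rm; c=c*[1,-1,-1]
    return cv2.projectPoints(c,np.zeros(3),np.zeros(3),K,d)[0][:,0]
E
python3 - <<'E'
from h import *
snap('top','t1.png'); snap('side','s1.png')
for n in('top','side'): print(cam(n))
s=get_state(); print(s, r.grip_point_offset)
E
```

```text
(array([[371.86541461,   0.        , 322.95149679],
       [  0.        , 371.86541461, 202.56160634],
       [  0.        ,   0.        ,   1.        ]]), array([0.01744707, 0.        , 0.        , 0.        , 0.        ]), array([0.23994486, 0.01922605, 1.26310783]), array([[ 5.01012791e-03,  9.79855034e-01, -1.99647215e-01],
       [-9.99987267e-01,  4.78869007e-03, -1.59201839e-03],
       [-6.03898596e-04,  1.99652650e-01,  9.79866550e-01]]))
(array([[389.4309595 ,   0.        , 317.03604705],
       [  0.        , 389.4309595 , 194.07397051],
       [  0.        ,   0.        ,   1.        ]]), array([-0.03033015,  0.        ,  0.        ,  0.        ,  0.        ]), array([-0.02665619, -0.71668539,  0.623671  ]), array([[ 0.82789572,  0.29114036, -0.47940167],
       [-0.56084197,  0.4194931 , -0.71377995],
       [-0.00670446,  0.85980395,  0.51058027]]))
{'clock': 0.1, 'q': array([-1.25919661,  0.68990617, -0.19447298,  1.5662135 ,  0.15725805,
        0.9025102 , -0.21508685]), 'qd': array([-0.00080214, -0.00147759,  0.00154313, -0.00284965,  0.0001982 ,
        0.00196327,  0.00011517]), 'joint_torque': array([-2.98250729e-03, -5.28498924e+01, -1.27117619e+00, -1.53840172e+01,
       -5.24978538e-02,  1.91927880e-03,  5.16737236e-05]), 'tool_pos': array([0.17130334, 0.60048225, 0.23799232]), 'eef_rot': array([ 0.56479071,  0.42552361, -0.4264048 , -0.56402132]), 'contact_force': array([-0.23550896, -0.65367943,  0.66667743]), 'moment': array([-0.00123368,  0.07040268, -0.02151404]), 'opening': 1.0038763787954847} 0.0187
```

View pics/t1.png

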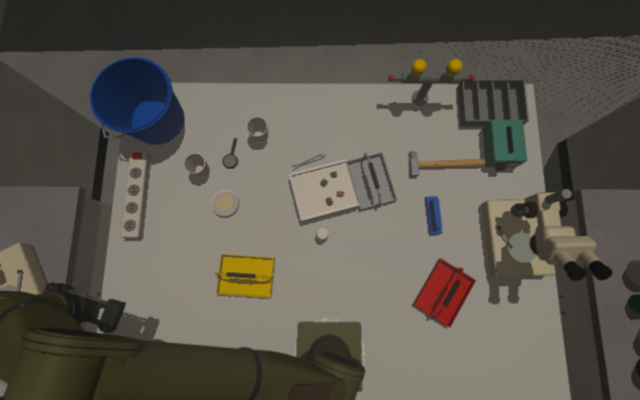

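View pics/s1.png

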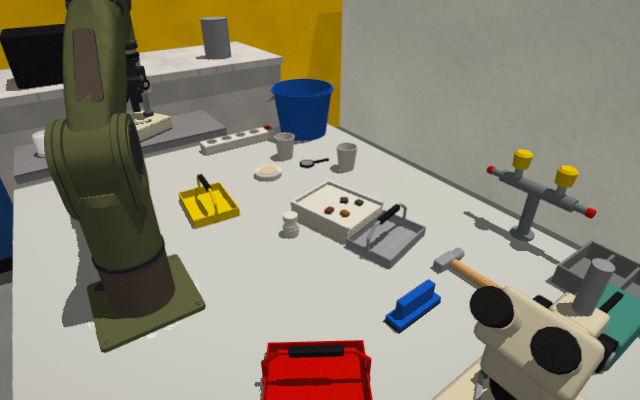

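The top view shows the board at about (325,190), the steel pan at (372,182), the scraper at (433,215) and the chips around (330,187). The red (445,292) and yellow (246,276) pans are decoys, and so is the blue bucket. I'll enlarge the working area.

```bash
python3 - <<'E'
import cv2
im=cv2.imread('pics/full_t1.png')[140:250,280:460]
cv2.imwrite('pics/c1.png',cv2.resize(im,None,fx=4.4,fy=4.4,interpolation=cv2.INTER_CUBIC))
im=cv2.imread('pics/full_s1.png')[160:340,270:460]
cv2.imwrite('pics/c2.png',cv2.resize(im,None,fx=3.3,fy=3.3,interpolation=cv2.INTER_CUBIC))
E
```

```text
(no output)
```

View pics/c1.png

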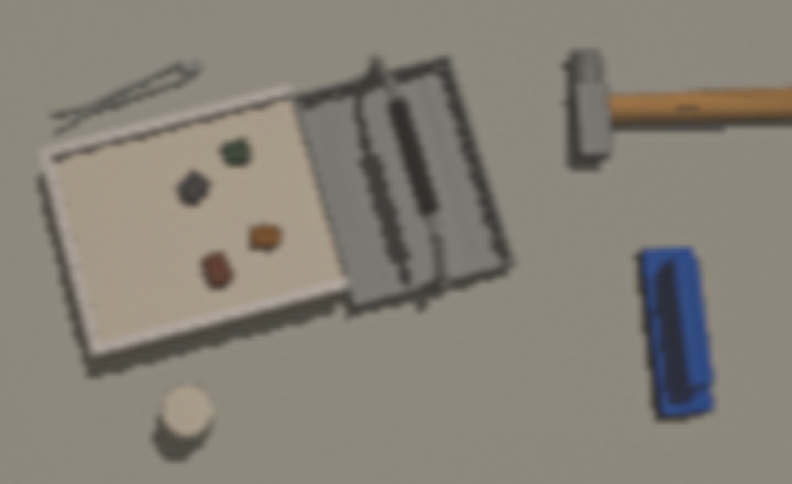

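View pics/c2.png

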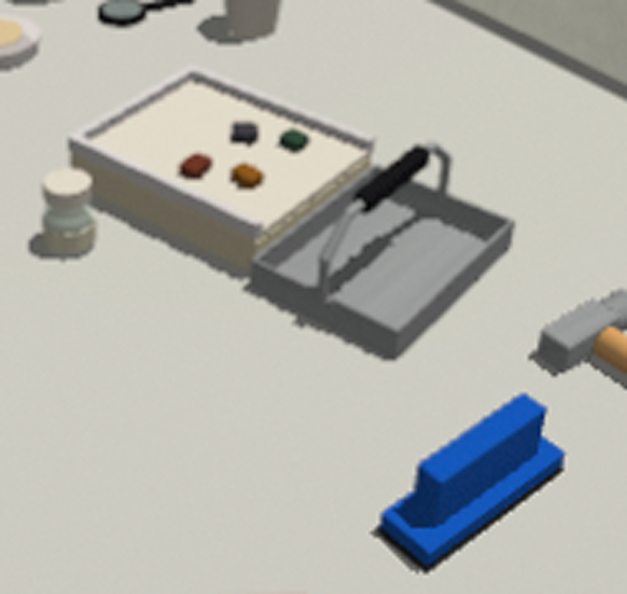

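The crops match the descriptions: grey steel pan with black grip at the open right-hand end, blue scraper, four chips. I'll fit the poses from these corners.

```bash
cat > fit.py <<'E'
from h import *
from scipy.optimize import least_squares
T=lambda c:[280+(c[0]+.5)/4.4-.5,140+(c[1]+.5)/4.4-.5]
S=lambda c:[270+(c[0]+.5)/3.3-.5,160+(c[1]+.5)/3.3-.5]
def fit(obs,x0):
    def P(p,q): c,s=np.cos(p[2]),np.sin(p[2]); return [p[0]+c*q[0]-s*q[1],p[1]+s*q[0]+c*q[1],q[2]]
    f=lambda p:np.concatenate([w2px(n,P(p,q))[0]-uv for n,uv,q in obs])
    s=least_squares(f,x0); return s.x,np.round(s.fun.reshape(-1,2),1).tolist()
def show(n,r): print(n,r[0].round(4),np.degrees(r[0][2]).round(1),r[1])
E
python3 - <<'E'
from fit import *
t=lambda c,q:('top',T(c),q); s=lambda c,q:('side',S(c),q)
x0=lambda c,z:[*px2w('top',[T(c)],z)[0][:2],0.2]
b=fit([t((42,150),(.083,.1,.052)),t((92,355),(-.083,.1,.052)),t((347,290),(-.083,-.1,.052)),t((292,88),(.083,-.1,.052)),
 s((193,72),(.083,.1,.052)),s((70,142),(-.083,.1,.052)),s((262,232),(-.083,-.1,.052)),s((373,145),(.083,-.1,.052))],x0((195,220),.05)); show('board',b)
p=fit([t((447,60),(.088,-.065,.028)),t((512,265),(-.088,-.065,.028)),t((350,312),(-.088,.065,.028)),t((398,98),(.045,0,.085)),t((430,212),(-.045,0,.085)),
 s((395,335),(-.088,-.065,.028)),s((250,265),(-.088,.065,.028)),s((514,225),(.088,-.065,.028))],x0((405,190),.03)); show('pan',p)
c=fit([t((642,250),(.065,.02,.018)),t((657,417),(-.065,.02,.018)),t((712,410),(-.065,-.02,.018)),
 s((383,517),(-.065,.02,.018)),s((430,555),(-.065,-.02,.018)),s((563,457),(.065,-.02,.018)),
 s((420,462),(-.05,.01,.058)),s((525,395),(.05,.01,.058)),s((547,408),(.05,-.01,.058))],x0((675,330),.03)); show('scraper',c)
print(px2w('top',[T(q) for q in [(217,270),(193,188),(265,237),(236,152)]],.048).round(3))
print(px2w('top',[T((186,410)),T((585,110))],[.06,.02]).round(3))
Rt=R.from_quat(get_state()['eef_rot']).as_matrix(); print(Rt.round(3))
E
```

```text
board [0.5314 0.0162 0.2638] 15.1 [[0.4, 0.0], [1.1, 0.5], [1.6, -0.0], [0.7, -0.4], [-0.2, -1.7], [-0.8, -1.0], [-1.4, -1.1], [0.9, -1.5]]
pan [ 0.5697 -0.1445  0.261 ] 15.0 [[1.1, -1.0], [1.1, 0.2], [1.0, -0.9], [-0.3, 1.4], [0.1, 1.1], [-0.0, -0.8], [-0.5, -1.6], [-0.2, -1.1]]
scraper [ 0.4533 -0.356   0.0673] 3.9 [[0.6, -0.0], [1.7, -0.2], [1.1, 0.7], [-0.9, -1.1], [-0.0, -0.1], [1.3, -1.2], [-1.3, 0.7], [-0.5, -1.2], [0.7, 0.1]]
[[ 0.493  0.001  0.048]
 [ 0.557  0.02   0.048]
 [ 0.519 -0.035  0.048]
 [ 0.586 -0.013  0.048]]
[[ 0.385  0.024  0.06 ]
 [ 0.629 -0.29   0.02 ]]
[[ 0.274 -0.    -0.962]
 [ 0.962 -0.002  0.274]
 [-0.002 -1.    -0.   ]]
```

>>> carry_out --pt "0.031 -0.022 0" --pt "0.031 -0.022 0" --pt "0.031 -0.022 0" --pt "0.031 -0.022 0" --pt "0.031 -0.022 0" --pt "0.031 -0.022 0" --pt "0.031 -0.022 0" --pt "0.031 -0.022 0" --twist '[-8,-8,-8,-8,-8,-8,-8,-8]' --grip 0.06

```text
clock: 1.1
tool_pos: [0.4201, 0.4241, 0.2384]
eef_rot: [0.705, 0.06, -0.061, -0.704]
contact_force: [0.8, 0.3, 0.2]
opening: 0.681
```

>>> carry_out --pt "0.016 -0.04 0" --pt "0.016 -0.04 0" --pt "0.016 -0.04 0" --pt "0.016 -0.04 0" --pt "0.016 -0.04 0" --pt "0.016 -0.04 0" --pt "0.016 -0.04 0" --pt "0.016 -0.04 0" --twist '[-8,-8,-8,-8,-8,-8,-8,-8]'

```text
clock: 2.1
tool_pos: [0.5475, 0.1039, 0.2385]
eef_rot: [0.63, -0.322, 0.322, -0.629]
contact_force: [1.5, 0.8, -0.1]
opening: 0.678
```

```bash
python3 - <<'E'
from h import *
s=get_state();print(s['clock'],s['q'].round(2),s['tool_pos'].round(3));print(R.from_quat(s['eef_rot']).as_matrix().round(3))
E
```

```text
2.1 [-0.49  0.63  0.38  1.79 -0.31  0.78 -0.9 ] [0.548 0.104 0.238]
[[ 0.586 -0.001  0.811]
 [-0.811  0.     0.586]
 [-0.    -1.    -0.   ]]
```

>>> carry_out --pt "-0.01 -0.046 0" --pt "-0.01 -0.046 0" --pt "-0.01 -0.046 0" --pt "-0.01 -0.046 0" --pt "-0.01 -0.046 0" --pt "-0.01 -0.046 0" --pt "-0.01 -0.046 0" --pt "-0.01 -0.046 0" --twist '[-4,-4,-4,-4,-4,-4,-4,-4]'

```text
clock: 3.1
tool_pos: [0.4669, -0.2641, 0.2385]
eef_rot: [-0.517, 0.483, -0.482, 0.517]
contact_force: [0.6, 1.5, 0.7]
opening: 0.679
```

>>> carry_out --pt "-0.007 -0.046 -0.02" --pt "-0.007 -0.046 -0.04" --pt "0 0 -0.045" --pt "0 0 -0.045" --pt "0 0 0" --twist '[0,0,0,0,0]'

```text
clock: 3.72
tool_pos: [0.4514, -0.353, 0.0859]
eef_rot: [0.517, -0.485, 0.479, -0.517]
contact_force: [0.0, -0.3, 0.6]
opening: 0.682
```

```bash
python3 - <<'E'
from h import *
s=get_state();print(s['clock'],s['q'].round(2),s['tool_pos'].round(4));print(R.from_quat(s['eef_rot']).as_matrix().round(3))
snap('side','s2.png',(340,210,480,350),4)
E
```

```text
3.725 [ 0.41  0.87  0.31  1.85 -0.5   0.5  -0.44] [ 0.4514 -0.353   0.0859]
[[ 0.071 -0.005  0.997]
 [-0.997  0.005  0.071]
 [-0.005 -1.    -0.005]]
```

View pics/s2.png

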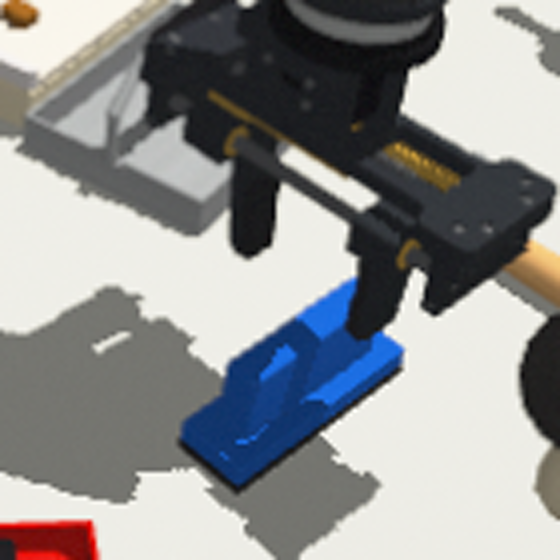

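The open fingers straddle the scraper's ridge (crop about (300,330)), with the jaws aligned across it. I'll descend and grip.

>>> carry_out --pt "0.002 -0.003 -0.02" --pt "0 0 -0.025" --pt "0 0 -0.014" --pt "0 0 0" --twist '[0,0,0,0]'

```text
clock: 4.28
tool_pos: [0.4553, -0.3578, 0.0293]
eef_rot: [0.518, -0.482, 0.482, -0.518]
contact_force: [0.5, 0.8, 0.4]
opening: 0.683
```

>>> carry_out --pt "0 0 0" --pt "0 0 0" --pt "0 0 0" --pt "0 0 0" --pt "0 0 0" --pt "0 0 0" --twist '[0,0,0,0,0,0]' --grip 0.0 --newtons 30

```text
clock: 5.03
tool_pos: [0.4554, -0.3575, 0.0299]
eef_rot: [-0.517, 0.482, -0.482, 0.518]
contact_force: [-0.2, 1.3, 3.7]
opening: 0.219
```

>>> carry_out --pt "0 0 0.02" --pt "0 0 0.05" --pt "0 0 0.05" --pt "0 0 0.05" --pt "0 0.01 0" --twist '[0,0,0,0,0]'

```text
clock: 5.65
tool_pos: [0.4568, -0.3509, 0.2033]
eef_rot: [0.517, -0.479, 0.486, -0.517]
contact_force: [1.1, 0.0, -1.6]
opening: 0.228
```

>>> carry_out --pt "0.007 0.052 0" --pt "0.008 0.052 0" --pt "0.008 0.052 0" --pt "0.008 0.052 0" --pt "0.008 0.052 0" --pt "0.008 0.052 0" --pt "0.008 0.052 0" --pt "0.007 0.053 0" --twist '[1.4,1.4,1.4,1.4,1.4,1.4,1.4,1.4]'

```text
clock: 6.65
tool_pos: [0.5165, 0.0709, 0.1983]
eef_rot: [0.563, -0.429, 0.428, -0.562]
contact_force: [0.8, -0.8, -1.4]
opening: 0.225
```

>>> carry_out --pt "0 0 -0.03" --pt "0 0 -0.03" --pt "0 0 -0.01" --pt "0 0 0" --pt "0 0 0" --twist '[0,0,0,0,0]'

```text
clock: 7.28
tool_pos: [0.5178, 0.0688, 0.1304]
eef_rot: [-0.562, 0.429, -0.43, 0.562]
contact_force: [-0.7, 0.2, -1.1]
opening: 0.226
```

```bash
python3 - <<'E'
from h import *
s=get_state();print(s['clock'],s['q'].round(2),s['tool_pos'].round(4));print(R.from_quat(s['eef_rot']).as_matrix().round(3))
snap('side','s3.png',(270,130,450,265),4)
snap('top','t3.png')
E
```

```text
7.275 [-0.44  0.76  0.37  1.99 -0.56  0.49 -0.97] [0.5178 0.0688 0.1304]
[[ 0.263  0.001  0.965]
 [-0.965 -0.     0.263]
 [ 0.    -1.     0.001]]
```

View pics/s3.png

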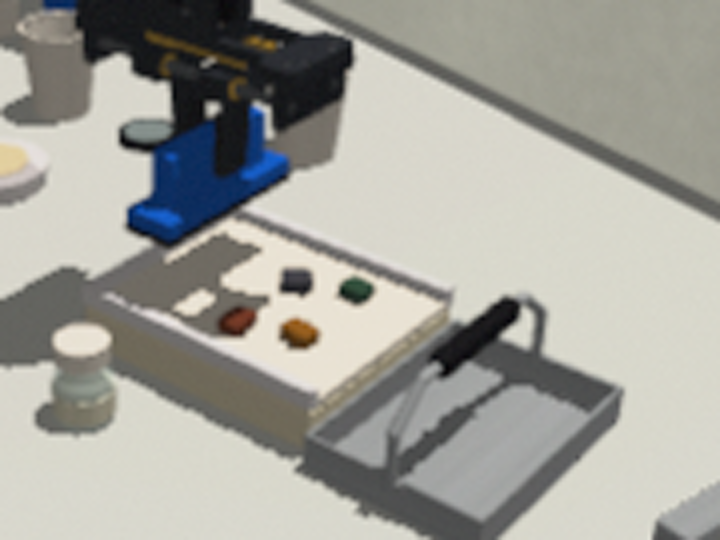

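The scraper hangs square over the back of the board, near (205,200) in the crop, with the chips ahead of it. Before lowering I'll check its offset from the channel numerically.

```bash
python3 - <<'E'
from fit import *
S=lambda c:[270+(c[0]+.5)/4-.5,130+(c[1]+.5)/4-.5]
s=lambda c,q:('side',S(c),q)
z=.1006
c=fit([s((168,243),(-.065,-.02,z)),s((290,172),(.065,-.02,z+.01)),s((129,210),(-.065,.02,z+.018)),s((157,150),(-.05,.01,z+.058))],[.517,.069,.26]);show('scr',c)
b=fit([s((85,285),(-.083,.1,.052)),s((318,397),(-.083,-.1,.052)),s((453,292),(.083,-.1,.052)),s((240,207),(.083,.1,.052))],[.53,.016,.26]);show('board',b)
for B in (b[0],[.5314,.0162,.2638]):
    d=c[0][:2]-B[:2]; print('rel', d@[np.cos(B[2]),np.sin(B[2])], d@[-np.sin(B[2]),np.cos(B[2])])
E
```

```text
scr [0.5188 0.0661 0.2516] 14.4 [[0.9, 1.6], [0.8, -1.1], [-0.5, -0.9], [-1.2, 0.0]]
board [0.5327 0.0141 0.2587] 14.8 [[0.0, 0.8], [-0.8, 0.3], [1.6, -0.3], [-0.8, -1.4]]
rel -0.0001315100242814303 0.05378638723233225
rel 0.0008593736162051324 0.0514119510061347
```

>>> carry_out --pt "0 0 -0.03" --pt "0 0 -0.018" --pt "0 0 -0.006" --pt "0 0 -0.003" --pt "0 0 0" --twist '[0,0,0,0,0]'

```text
clock: 8.0
tool_pos: [0.5178, 0.0691, 0.0733]
eef_rot: [-0.562, 0.429, -0.429, 0.562]
contact_force: [0.2, 1.1, -1.5]
opening: 0.225
```

>>> carry_out --pt "0.0026 -0.0097 0" --pt "0.0031 -0.0116 0" --pt "0.0031 -0.0116 0" --pt "0.0031 -0.0116 0" --pt "0.0031 -0.0116 0" --pt "0.0031 -0.0116 0" --pt "0.0026 -0.0097 0" --pt "0.0026 -0.0097 0" --twist '[0,0,0,0,0,0,0,0]'

```text
clock: 9.0
tool_pos: [0.5407, -0.0186, 0.0727]
eef_rot: [0.562, -0.429, 0.429, -0.562]
contact_force: [0.2, -0.2, -1.5]
opening: 0.225
```

>>> carry_out --pt "0.0026 -0.0097 0" --pt "0.0026 -0.0097 0" --pt "0.0026 -0.0097 0" --pt "0.0026 -0.0097 0" --pt "0.0026 -0.0097 0" --pt "0.0016 -0.0058 0" --pt "0 0 0" --twist '[0,0,0,0,0,0,0]'

```text
clock: 9.88
tool_pos: [0.5554, -0.073, 0.0728]
eef_rot: [0.562, -0.429, 0.429, -0.562]
contact_force: [0.0, -1.0, -1.9]
opening: 0.222
```

```bash
python3 - <<'E'
from h import *
snap('side','s4.png',(270,130,450,265),4)
E
```

```text
(no output)
```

View pics/s4.png

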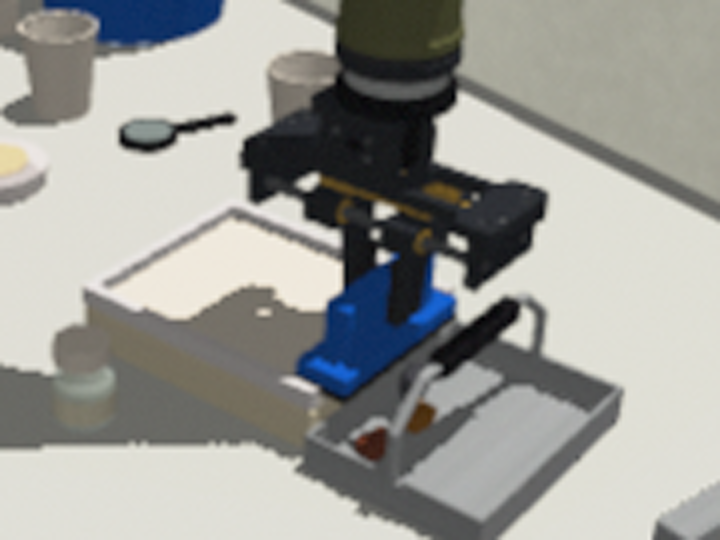

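The red-brown and ochre chips are in the pan at crop (370,443) and (420,417). The other two are hidden behind the scraper. I'll retract along the board, stand the scraper down and release it.

>>> carry_out --pt "-0.004 0.015 0" --pt "-0.01 0.0386 0" --pt "-0.01 0.0386 0" --pt "-0.006 0.023 0" --pt "0 0 0" --pt "0 0 -0.0015" --pt "0 0 0" --twist '[0,0,0,0,0,0,0]'

```text
clock: 10.8
tool_pos: [0.5254, 0.043, 0.0719]
eef_rot: [-0.561, 0.43, -0.429, 0.562]
contact_force: [-2.0, 3.6, 5.0]
opening: 0.232
```

>>> carry_out --pt "0 0 0" --pt "0 0 0" --pt "0 0 0" --pt "0 0 0" --twist '[0,0,0,0]' --grip 0.05

```text
clock: 11.3
tool_pos: [0.5253, 0.0425, 0.0712]
eef_rot: [0.562, -0.429, 0.429, -0.562]
contact_force: [1.2, 0.2, -0.3]
opening: 0.567
```

>>> carry_out --pt "0 0 0.02" --pt "0 0 0.05" --pt "0 0 0.06" --pt "0 0 0.03" --pt "0 0 0" --twist '[0,0,0,0,0]'

```text
clock: 11.92
tool_pos: [0.5267, 0.0428, 0.2333]
eef_rot: [-0.561, 0.428, -0.43, 0.563]
contact_force: [0.1, 0.6, 0.6]
opening: 0.568
```

```bash
python3 - <<'E'
from h import *
snap('side','s5.png',(270,130,450,265),4); snap('top','t5.png',(280,140,410,240),4)
a=cv2.imread('pics/s5.png');b=cv2.imread('pics/t5.png')
h=560; f=lambda i,w:cv2.resize(i,(w,int(i.shape[0]*w/i.shape[1])))
a=f(a,400);b=f(b,400);H=max(a.shape[0],b.shape[0]);p=lambda i:np.pad(i,((0,H-i.shape[0]),(0,0),(0,0)))
cv2.imwrite('pics/m5.png',np.hstack([p(a),p(b)]))
print(get_state()['tool_pos'])
E
```

```text
[0.52470134 0.04313082 0.23062592]
```

View pics/m5.png

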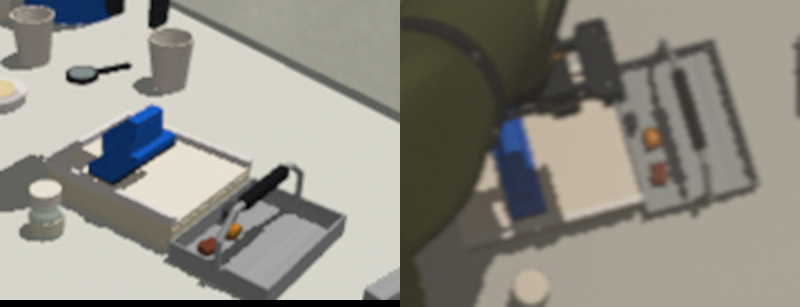

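The board is clear and the scraper stands on it. Red-brown, ochre and grey are in the pan, but green may be hidden under the gripper in the top view. I'll swing past the pan for an unobstructed look.

>>> carry_out --pt "-0.005 -0.05 0" --pt "-0.005 -0.05 0" --pt "-0.005 -0.05 0" --pt "-0.005 -0.05 0" --pt "-0.005 -0.05 0" --pt "-0.005 -0.05 0" --pt "-0.005 -0.05 0" --pt "-0.005 -0.05 0" --twist '[0,0,0,0,0,0,0,0]'

```text
clock: 13.02
tool_pos: [0.4842, -0.3579, 0.229]
eef_rot: [-0.562, 0.43, -0.428, 0.562]
contact_force: [-0.1, 0.1, 0.2]
opening: 0.563
```

```bash
python3 - <<'E'
from h import *
snap('top','t6.png',(280,140,410,240),6); print(get_state()['tool_pos'])
E
```

```text
[ 0.48126104 -0.36711502  0.229794  ]
```

View pics/t6.png

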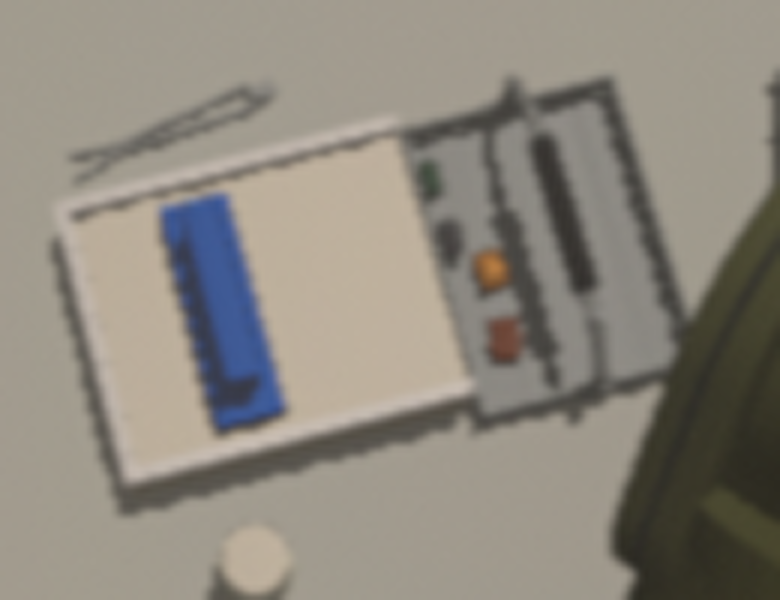

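All four chips are in the pan: green (428,180), grey (450,240), ochre (490,270) and red-brown (505,340). The scraper stands on the board at (222,315). Next I'll measure the grip.

```bash
python3 - <<'E'
from fit import *
T=lambda c:[280+(c[0]+.5)/6-.5,140+(c[1]+.5)/6-.5]
e=px2w('top',[T((545,138)),T((586,292))],.089); print(e.round(4), e.mean(0).round(4), np.linalg.norm(e[0]-e[1]), np.degrees(np.arctan2(*(e[0]-e[1])[[1,0]])))
t=lambda c,q:('top',T(c),q)
show('pan',fit([t((612,80),(.088,-.065,.028)),t((478,430),(-.088,.065,.028)),t((545,138),(.045,0,.089)),t((586,292),(-.045,0,.089))],[.57,-.144,.26]))
b=np.array([.5314,.0162]);a=.262;print('expected from board',b+.1695*np.array([np.sin(a),-np.cos(a)]))
E
```

```text
[[ 0.6143 -0.1345  0.089 ]
 [ 0.5274 -0.1549  0.089 ]] [ 0.5709 -0.1447  0.089 ] 0.08919018067971252 13.231801791277027
pan [ 0.5683 -0.1432  0.2592] 14.8 [[0.4, -0.3], [0.5, -1.3], [-0.8, 0.7], [-0.0, 0.8]]
expected from board [ 0.57530267 -0.14751562]
```

>>> carry_out --pt "0.018 0.044 0" --pt "0.018 0.0445 0" --pt "0.018 0.0445 0" --pt "0.018 0.0445 0" --pt "0.018 0.044 0" --pt "0 0 -0.04" --pt "0 0 -0.04" --pt "0 0 0" --twist '[0,0,0,0,0,0,0,0]'

```text
clock: 14.08
tool_pos: [0.5721, -0.1342, 0.1473]
eef_rot: [0.563, -0.432, 0.426, -0.561]
contact_force: [0.4, -0.5, 0.7]
opening: 0.565
```

```bash
python3 - <<'E'
from h import *
s=get_state();print(s['tool_pos'].round(4));print(R.from_quat(s['eef_rot']).as_matrix().round(3))
snap('side','s7.png',(320,130,450,265),4)
E
```

```text
[ 0.5721 -0.1342  0.1473]
[[ 0.264 -0.009  0.965]
 [-0.965  0.002  0.264]
 [-0.005 -1.    -0.008]]
```

View pics/s7.png

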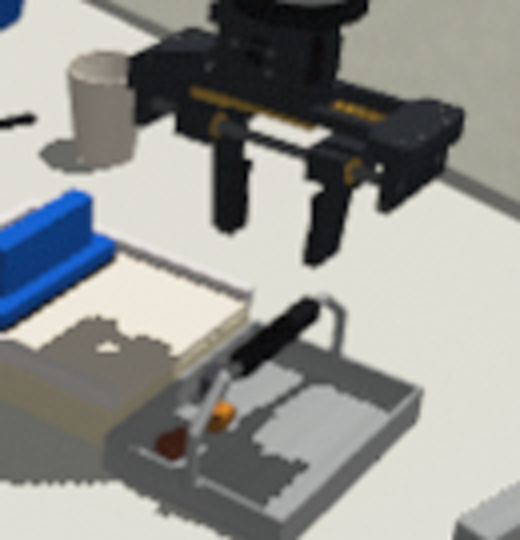

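The fingers are above and straddling the grip (crop (275,335)), but the TCP is 11 mm short in y. I'll correct that while descending.

>>> carry_out --pt "-0.001 -0.011 -0.01" --pt "0 0 -0.03" --pt "0 0 -0.03" --pt "0 0 -0.01" --pt "0 0 0" --pt "0 0 0" --twist '[0,0,0,0,0,0]'

```text
clock: 14.88
tool_pos: [0.5752, -0.1473, 0.0725]
eef_rot: [-0.562, 0.428, -0.43, 0.562]
contact_force: [-0.4, -0.5, 0.7]
opening: 0.567
```

>>> carry_out --pt "-0.003 0.001 -0.004" --pt "0 0 0" --pt "0 0 0" --twist '[0,0,0]'

```text
clock: 15.25
tool_pos: [0.5713, -0.1456, 0.0674]
eef_rot: [-0.562, 0.429, -0.429, 0.562]
contact_force: [-0.3, 0.2, -0.2]
opening: 0.566
```

>>> carry_out --pt "0 0 0" --pt "0 0 0" --pt "0 0 0" --pt "0 0 0" --pt "0 0 0" --pt "0 0 0" --pt "0 0 0" --twist '[0,0,0,0,0,0,0]' --grip 0.0 --newtons 50

```text
clock: 16.12
tool_pos: [0.5711, -0.1451, 0.0672]
eef_rot: [-0.562, 0.429, -0.429, 0.562]
contact_force: [-0.5, 1.9, 2.0]
opening: 0.152
```

>>> carry_out --pt "0.0005 -0.002 0.003" --pt "0 0 0.006" --pt "0 0 0.01" --pt "0 0 0.01" --pt "0 0 0.012" --pt "0 0 0.012" --pt "0 0 0.012" --pt "0 0 0.012" --twist '[0,0,0,0,0,0,0,0]'

```text
clock: 17.12
tool_pos: [0.5718, -0.1476, 0.1452]
eef_rot: [-0.562, 0.429, -0.429, 0.562]
contact_force: [-0.2, 1.3, -4.7]
opening: 0.15
```

>>> carry_out --pt "0 0 0.015" --pt "0 0 0.016" --pt "0 0 0.016" --pt "0 0 0.014" --pt "0 0 0.009" --pt "0 0 0.004" --pt "0 0 0" --pt "0 0 0" --twist '[0,0,0,0,0,0,0,0]'

```text
clock: 18.12
tool_pos: [0.5714, -0.1475, 0.2177]
eef_rot: [0.562, -0.429, 0.429, -0.562]
contact_force: [-0.1, -0.9, -4.3]
opening: 0.151
```

>>> carry_out --pt "0 0 0" --pt "0 0 0" --pt "0 0 0" --pt "0 0 0" --pt "0 0 0" --pt "0 0 0" --twist '[0,0,0,0,0,0]'

```text
clock: 18.88
tool_pos: [0.5718, -0.1476, 0.2182]
eef_rot: [0.562, -0.429, 0.429, -0.562]
contact_force: [-0.7, 0.3, -4.3]
opening: 0.154
```

```bash
python3 - <<'E'
from h import *
s=get_state();print(s['tool_pos'].round(4),s['opening'],s['contact_force']);print(R.from_quat(s['eef_rot']).as_matrix().round(3))
snap('side','s8.png',(270,60,450,265),3.5)
E
```

```text
[ 0.5718 -0.1476  0.2182] 0.15355333728406648 [-0.73386443  0.2651304  -4.34782192]
[[ 0.264 -0.     0.965]
 [-0.965 -0.     0.264]
 [ 0.    -1.    -0.   ]]
```

View pics/s8.png

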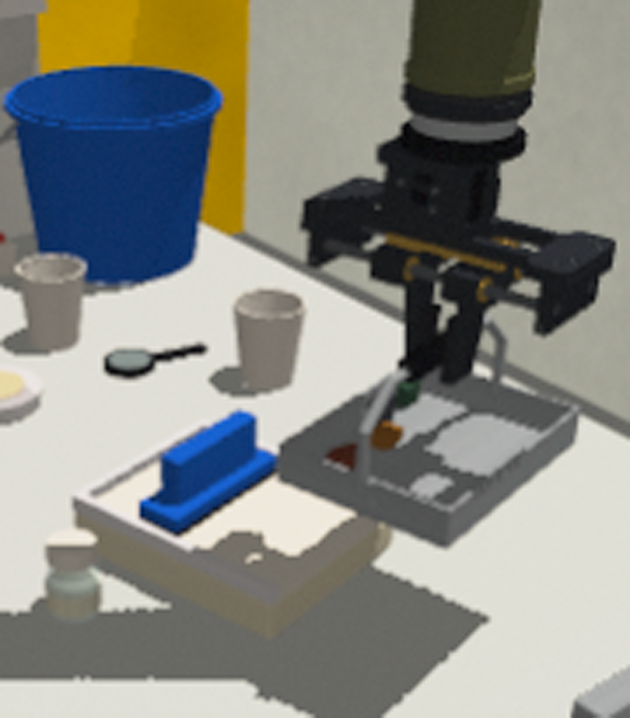

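The pan hangs from the grip with chips visible (green (405,390), ochre (385,433), red-brown (345,455)). The grey one is behind the bail or fingers. I'll check level against a prediction and use the top view for the chips.

```bash
python3 - <<'E'
from h import *
a=.2618;c,s=np.cos(a),np.sin(a)
x,y=.5715,-.1476
P=[[x+c*u-s*v,y+s*u+c*v,.151+.028] for u,v in((-.088,.065),(-.088,-.065),(.088,-.065))]
w=w2px('side',P); print(((w-[270,60]+.5)*3.5-.5).round(0))
snap('top','t8.png'); im=cv2.imread('pics/full_t8.png')[130:260,330:450]
cv2.imwrite('pics/t8.png',cv2.resize(im,None,fx=4.5,fy=4.5,interpolation=cv2.INTER_CUBIC))
E
```

```text
[[275. 444.]
 [447. 512.]
 [579. 408.]]
```

View pics/t8.png

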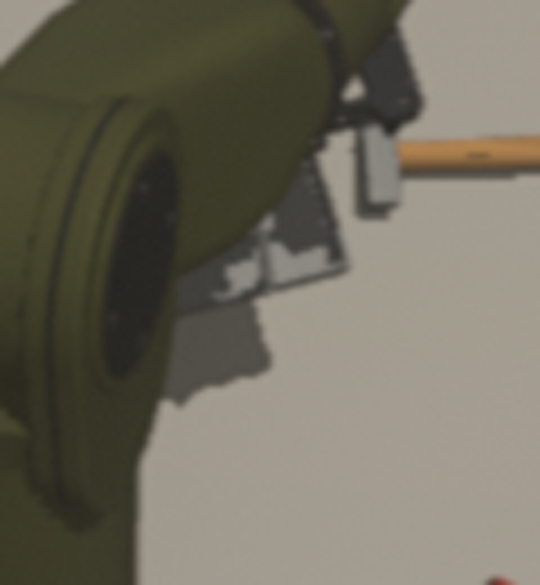

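```bash
python3 -c "
from h import *
s=get_state();print(s['clock'],s['tool_pos'],s['opening']);print(job.finish_job())"
```

```text
18.975 [ 0.57178028 -0.14758597  0.2182435 ] 0.14738823179059066
the job is handed in; nothing more can be done
None
```

The job is handed in at about 19 s of the 64 s allowed. The pan is held by its black grip, with its underside about 15 cm above the bench (lift measured at 151 mm).

- **Chips:** I pushed all four off the board with the scraper. Just before the lift, the top view showed all four in the pan. After the lift, the side view showed red-brown, ochre and green. The grey chip was hidden behind the bail or fingers, and the arm blocked the top view, so I did not see it again. The measured load of 4.3 N fits the pan plus four chips (about 3.9 N expected).
- **Scraper:** it stands on its sole on the board, and the parts of the board I could see after the push were clear of chips.
- **Level:** the pan's rim corners in the side view matched a level pan to about 2 pixels. The unevenness between its ends suggests a tilt of around 1°, which is within measuring error.
- **Other things on the bench:** I touched none of them, and those visible in the last pictures were where they started. I made no separate check on those out of view.

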